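# Lay out a pathology case on the specimen tray

## Task

Finish laying out this case on the grey three-lane specimen tray: stand the blue-capped jar in the empty middle well, between the red-capped and the yellow-capped jar, and lay each jar's cassette flat and square on the printed outline in front of it - pink with the red cap, blue with blue, yellow with yellow. The big yellow-capped jar holds two samples, so set the green cassette flat and squarely on top of the yellow one. Keep every jar upright, leave the red- and yellow-capped jars in their wells, and do not disturb the white-capped jar or the forceps.

Things in the scene. Friction and masses are not known exactly. Their poses are not given: they have to be found in the camera images.
- tray: slate-grey tray, fixed, 190 (x) x 264 (y) mm, floor 4 mm thick, rim 10 mm high. Origin: centre of its underside; x to the back, y left, z up. Three lanes along x at y = +84, 0, -84 mm, ribs 3 mm above the floor between. Each has at x = +52 mm a jar well (collar, 60 mm inside, 69 outside, top at z = 16, bottom = floor) and at x = -43 mm a printed white outline, 49 mm along x, 35 across, for one cassette.
- jar_blue_mid (a point): white plastic specimen jar with a blue screw cap, upright, loose, about 90 g: 44 mm diameter body, 46 mm cap, 68 mm high. Point: its centre, 34 mm above its underside; z up. It starts on the desk and belongs in the middle well.
- jar_red_mid (a point): white plastic specimen jar with a red screw cap, upright, loose, about 90 g: 44 mm diameter body, 46 mm cap, 68 mm high. Point: its centre, 34 mm above its underside; z up. It already stands in the left or the right well.
- jar_yellow_mid (a point): white plastic specimen jar with a yellow screw cap, upright, loose, about 90 g: 52 mm diameter body, 54 mm cap, 76 mm high. Point: its centre, 38 mm above its underside; z up. The biggest jar; it already stands in the other outer well.
- cassette_pink (a point): pink tissue cassette, a flat perforated plastic box 28 (x) x 41 (y) x 7 mm (z), loose, 12 g, lying flat. Point: its centre, 3.5 mm above its underside; y along its 41 mm length, z up. Belongs to the red-capped jar.
- cassette_blue (a point): light blue tissue cassette, a flat perforated plastic box 28 (x) x 41 (y) x 7 mm (z), loose, 12 g, lying flat. Point: its centre, 3.5 mm above its underside; y along its 41 mm length, z up. Belongs to the blue-capped jar (the lane of the middle well).
- cassette_yellow (a point): yellow tissue cassette, a flat perforated plastic box 28 (x) x 41 (y) x 7 mm (z), loose, 12 g, lying flat. Point: its centre, 3.5 mm above its underside; y along its 41 mm length, z up. Belongs to the yellow-capped jar.
- cassette_green (a point): light green tissue cassette, a flat perforated plastic box 28 (x) x 41 (y) x 7 mm (z), loose, 12 g, lying flat. Point: its centre, 3.5 mm above its underside; y along its 41 mm length, z up. Goes on top of the yellow cassette, long sides parallel.
- jar_white_mid (a point): white plastic specimen jar with a white screw cap, upright, loose, about 90 g: 44 mm diameter body, 46 mm cap, 68 mm high. Point: its centre, 34 mm above its underside; z up. Bystander from another case, on the desk behind the work on the left: leave alone.
- forceps_mid (a point): steel forceps, loose, 14 (x) x 113 (y) x 8 (z) mm, lying flat on the desk between robot and tray. Point: its middle, 3.5 mm above the desk; y along its length. Bystander: leave alone.

How it is judged:
At the end, for the whole second after the job is handed in: All jars upright in their wells, blue in the middle. Pink, blue, yellow cassettes flat on the floor, within 12 mm along and across of the outline before their jar, long side along the lane; green flat on yellow, centres within 10 mm; angles within 0.22 rad. All at rest, released (x of jar_blue_mid in the frame of tray between 0.04 and 0.064 m and y of jar_blue_mid in the frame of tray between -0.012 and 0.012 m and z of jar_blue_mid in the frame of tray between 0.034 and 0.042 m and angle between each of jar_blue_mid, jar_red_mid, jar_yellow_mid, cassette_pink, cassette_blue, cassette_yellow, cassette_green's own z axis and vertical below 0.1 rad and x of jar_red_mid in the frame of tray between 0.04 and 0.064 m and z of jar_red_mid in the frame of tray between 0.034 and 0.042 m and x of jar_yellow_mid in the frame of tray between 0.04 and 0.064 m and z of jar_yellow_mid in the frame of tray between 0.038 and 0.046 m and x of cassette_pink in the frame of tray between -0.055 and -0.031 m and (y of cassette_pink in the frame of tray between 0.072 and 0.096 m or y of cassette_pink in the frame of tray between -0.096 and -0.072 m) and horizontal distance between cassette_pink and jar_red_mid below 0.125 m and angle between the y axis of each of cassette_pink, cassette_blue, cassette_yellow and the x axis of tray, either way round below 0.22 rad and z of cassette_pink in the frame of tray between 0.005 and 0.01 m and x of cassette_blue in the frame of tray between -0.055 and -0.031 m and y of cassette_blue in the frame of tray between -0.012 and 0.012 m and horizontal distance between cassette_blue and jar_blue_mid below 0.125 m and z of cassette_blue in the frame of tray between 0.005 and 0.01 m and x of cassette_yellow in the frame of tray between -0.055 and -0.031 m and (y of cassette_yellow in the frame of tray between 0.072 and 0.096 m or y of cassette_yellow in the frame of tray between -0.096 and -0.072 m) and horizontal distance between cassette_yellow and jar_yellow_mid below 0.125 m and z of cassette_yellow in the frame of tray between 0.005 and 0.01 m and horizontal distance between cassette_green and cassette_yellow below 0.01 m and angle between the y axis of cassette_green and the y axis of cassette_yellow, either way round below 0.22 rad and z of cassette_green in the frame of tray between 0.012 and 0.017 m and linear speed of each of jar_red, jar_blue, jar_yellow, cas_pink, cas_blue, cas_yellow, cas_green below 0.01 m/s); the robot touches nothing.
It fails at once if a jar is tipped (more than 0.5 rad) (angle between any of jar_red_mid, jar_blue_mid, jar_yellow_mid, jar_white_mid's own z axis and vertical above 0.5 rad).
It fails at once if the red- or yellow-capped jar is taken out of its well (moved more than 30 mm) (distance of any of jar_red_mid, jar_yellow_mid from where it was at the start of the episode above 0.03 m).
It fails at once if the white-capped jar or the forceps is disturbed (moved more than 25 mm) (distance of any of jar_white_mid, forceps_mid from where it was at the start of the episode above 0.025 m).
It also fails if it takes over 112 s, if anything falls off the work surface, if the arm or the gripper's body presses on something with over 40 N, if the wrist force passes 120 N, or if a joint passes its speed limit or range.

## Robot

A 7-joint arm with a two-finger parallel gripper is mounted at the origin on a cart in front of the work surface, level with it; the furniture and walls round the work are solid. World frame = base frame: x ahead of the robot, y to its left, z up, the work surface at z = 0. Lengths are in m, angles in rad, forces in N, time in s.
With the tool pointing down it reaches from about 0.4 to 0.9 m from the base axis. Payload 5.5 kg.
Tool frame: the origin (TCP) lies between the finger pads; the fingertips stand 11 mm ahead of it and the grasp point (between the pads) lies 8 mm behind it (bot.finger_overhang is the distance from the TCP to the fingertips, in m); z points along the fingers, y is the line along which they close (so a half turn about z gives the same grasp; the last joint's range is limited). The gripper opens to 85 mm and grips with 20 to 120 N. Pads are 22 mm wide; open, the fingers measure 114 mm over their backs; the gripper's body (76 mm by 85 mm) begins 54 mm behind the grasp point. The pads swing forward as they close: fully open they stand 13 mm farther back than shut.
Start: joints at [1.557, 0.501, -0.427, 1.55, 0.221, 1.138, -0.21], TCP at [0.178, -0.625, 0.242] pointing down, gripper open.
Joint ranges: [-2.88, 2.88], [-0.31, 2.03], [-1.54, 1.56], [0.2, 2.42], [-1.41, 4.55], [0.19, 2.02], [-2.57, 2.57]. Speed limits (rad/s): [2.57, 2.57, 3.14, 3.14, 3.14, 3.14, 3.14].

## Interface

Orientations are given as [roll, pitch, yaw] about the fixed x, y, z axes, in that order (R = Rz(yaw) Ry(pitch) Rx(roll)).
In Python, from plant import bot gives the robot as it stands.
- The arm moves only by the shell command python3 -m jog 'ROWS' [OPENING] [FORCE]. ROWS is JSON, a list of rows, each a list of 2 entries, a list of its own where there are three numbers: the shift along the world's x, y, z in m, then the turn, a rotation vector about the world's x, y, z in degrees. A call has 1 to 20 rows; each row shifts and turns the commanded pose from where the row before left it; what a row does not reach is not made up. A row lasts 1/8 s, in which the tool goes at most 62.5 mm and 10.7 degrees, less where a joint would pass 70% of its speed; a pose out of reach is approached as far as the arm can. A call is refused whole if a number of a shift passes 0.0625 or a number of a turn 10.7, either way. A call with a gripper value outside its range is refused whole. OPENING is the finger opening in m, from 0 to 0.0854, set as the call begins (- or left out, the last holds). The fingers move at their own pace and stop on an object; FORCE is the grip in N (left out, the last holds). Time passes only in rows, so rows that do not move let the fingers close. It gives the time, the measured TCP pose, the force, the opening and the grip force at its end, in the units of the state.
- bot.state(): the state, without advancing time (a new reading comes with each control period).
- bot.grab_frame(name): name is "side" or "top"; returns (picture, depth): 384x512x3 uint8, red, green, blue; 384x512 float32, m along the optical axis (not along the pixel's ray), 0 where there is no reading.
- bot.calibration(name): a dict with "vertical_fov" (degrees; the focal length in pixels is half the picture's height over the tangent of half this angle, whatever the lens; pixels are square), "cx", "cy" (the principal point, pixels), "R" (3x3) and "t" (3): a world point X has camera coordinates R X + t. Camera axes: x right, y down, z forward; pixel columns grow to the right and rows downward; lengths in m; the calibration is good to about 2 mm. A picture is of the moment at which its call begins. calibration takes no time and is no camera call.
- bot.sign_off(): hands the job in; it is judged then, once.
Trained networks look in the newest picture that a camera, given by its name, has taken for a name from the list of things; names that differ only in an ending like _2 or _b are one class to them, and where a whole thing is asked for, a point or a joint stands for the part that bears it (a point fixed in the world has none). Each returns a list of dicts, best first, with "score" (0 to 1); they miss things now and then, are a little off and sometimes report something else, mostly with a low value. They report only what shows in the picture. A call takes as long as a camera call.
- bot.look_for(camera, name): "point" ([x, y, z] in m, in world coordinates, good to about 4 mm: the middle of the surface that is visible of it).
- bot.mark_of(camera, name): "point" ([x, y, z] in m, in world coordinates, good to about 4 mm: a listed point, or the origin of a listed thing).
The state is a dict: "clock": time; "q": joint angles; "qd": joint speeds; "effort": joint torques, N m; "ee_pos": TCP position; "tool_rot": TCP orientation; "wrist_force": force on the tool from outside, world axes, zero at the start; "wrist_torque": the same for the moment, N m; "gripper_width": opening from 0.0 (shut) to 1.0 (fully open); "grip_force": force on a finger pad.
Only numpy, scipy, OpenCV 4.12 (cv2) and the standard library are available. Lean on these libraries where they do the work, as an engineer would, in place of code of your own. Each camera call takes 0.05 s, during which the arm holds its last target. There are 200 camera calls.

## Working session

There is one attempt and no reset: what is moved stays moved. The work goes in short steps, Python scripts to look and compute and a shell command to move; the robot and the scene stay as the last step left them, time stands still between calls to the robot, and variables do not carry over. Pictures are saved under pics/ and viewed, at most 14 in all, crops included, and the job is handed in when it is done.

```bash
ls; mkdir -p pics
cat > h.py <<'E'
import numpy as np, cv2, json
from plant import bot
def snap(cam,fn=None):
    im,d=bot.grab_frame(cam)
    if fn: cv2.imwrite('pics/'+fn,cv2.cvtColor(im,cv2.COLOR_RGB2BGR))
    return im,d
def cloud(cam,d):
    c=bot.calibration(cam); h,w=d.shape
    f=h/2/np.tan(np.radians(c['vertical_fov'])/2)
    v,u=np.mgrid[:h,:w]
    P=np.stack([(u-c['cx'])/f*d,(v-c['cy'])/f*d,d],-1)
    R=np.array(c['R']);t=np.array(c['t'])
    return (P-t)@R
def st():
    s=bot.state(); print(round(s['clock'],2),np.round(s['ee_pos'],4),np.round(s['tool_rot'],3),np.round(s['wrist_force'],1),round(s['gripper_width'],3),round(s['grip_force'],1))
E
python3 - <<'E'
from h import *
st()
for cam in('top','side'):
    im,d=snap(cam,cam+'0.png'); c=bot.calibration(cam); print(cam,c['vertical_fov'],np.round(-np.array(c['R']).T@c['t'],3))
    for n in 'tray jar_blue_mid jar_red_mid jar_yellow_mid cassette_pink cassette_blue cassette_yellow cassette_green jar_white_mid forceps_mid'.split():
        print(n,[(np.round(r['point'],3).tolist(),round(r['score'],2)) for r in bot.mark_of(cam,n)[:2]])
E
```

```text
pics
0.0 [ 0.1773 -0.6246  0.2413] [-3.14  -0.     0.277] [ 0.2 -0.5 -0.5] 1.002 0.0
top 51.3422990799753 [0.299 0.024 1.163]
tray [([0.554, 0.034, 0.002], 0.94)]
jar_blue_mid [([0.561, 0.262, 0.036], 0.54)]
jar_red_mid [([0.585, 0.121, 0.035], 0.76)]
jar_yellow_mid [([0.621, -0.041, 0.043], 0.58)]
cassette_pink [([0.443, 0.348, 0.004], 0.66), ([0.456, 0.258, 0.004], 0.53)]
cassette_blue [([0.476, -0.342, 0.009], 0.72)]
cassette_yellow [([0.568, 0.35, 0.009], 0.54), ([0.618, -0.042, 0.042], 0.29)]
cassette_green [([0.441, 0.35, 0.004], 0.67)]
jar_white_mid [([0.71, 0.259, 0.038], 0.8)]
forceps_mid [([0.384, 0.049, 0.003], 0.62)]
side 44.99134552031208 [0.318 0.98  0.84 ]
tray [([0.557, 0.03, 0.003], 0.92)]
jar_blue_mid [([0.559, 0.258, 0.036], 0.9), ([0.594, 0.119, 0.038], 0.53)]
jar_red_mid [([0.59, 0.118, 0.04], 0.93), ([0.478, -0.342, 0.006], 0.43)]
jar_yellow_mid [([0.624, -0.044, 0.044], 0.62)]
cassette_pink [([0.458, 0.252, 0.003], 0.52), ([0.57, 0.35, 0.005], 0.52)]
cassette_blue [([0.479, -0.342, 0.005], 0.45)]
cassette_yellow [([0.574, 0.352, 0.004], 0.53)]
cassette_green [([0.44, 0.346, 0.001], 0.79), ([0.556, 0.031, 0.004], 0.49)]
jar_white_mid [([0.714, 0.252, 0.03], 0.57)]
forceps_mid [([0.385, 0.052, 0.003], 0.57)]
```

View pics/top0.png

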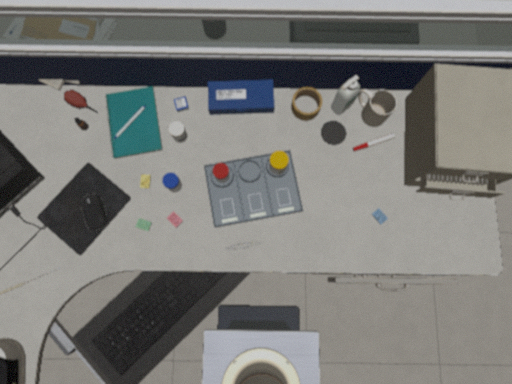

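View pics/side0.png

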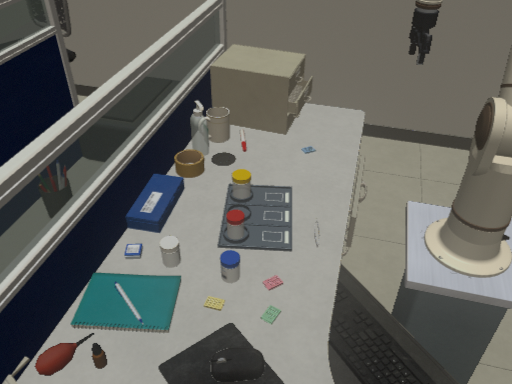

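The top view shows the tray turned slightly, with the red cap at (222,172), the yellow cap at (279,160) and the blue jar at (171,181). The cassettes are yellow (145,181), pink (175,219), green (144,225) and blue (380,215). The side view agrees. Next I'll measure poses by colour masks.

```bash
cat >> h.py <<'E'
GUESS=dict(pink=(.457,.255),blue=(.477,-.342),yellow=(.571,.351),green=(.44,.348))
def cas(cam,im,d,g,r=.035,zmin=.0):
    P=cloud(cam,d); hsv=cv2.cvtColor(im,cv2.COLOR_RGB2HSV)
    m=(np.hypot(P[...,0]-g[0],P[...,1]-g[1])<r)&(P[...,2]<.04)&(hsv[...,1]>70)&(hsv[...,2]>60)
    m=cv2.morphologyEx(m.astype(np.uint8),cv2.MORPH_CLOSE,np.ones((3,3)))>0
    n,l,s,_=cv2.connectedComponentsWithStats(m.astype(np.uint8))
    if n<2: return None
    m=l==1+np.argmax(s[1:,4]); X=P[m]; z=np.median(X[:,2])
    (c,wh,a)=cv2.minAreaRect((X[:,:2]*1e3).astype(np.float32))
    if wh[0]<wh[1]: a+=90
    C=np.cov((X[:,:2]*1e3).T); w,v=np.linalg.eigh(C); pa=np.degrees(np.arctan2(v[1,1],v[0,1]))%180
    return dict(n=int(m.sum()),c=np.round(c,1).tolist(),mean=np.round(X[:,:2].mean(0)*1e3,1).tolist(),wh=np.round(wh,1).tolist(),a=round(a%180,1),pca=round(pa,1),z=round(z*1e3,1))
def caps(cam,im,d,g,z=(.055,.1)):
    P=cloud(cam,d); m=(np.hypot(P[...,0]-g[0],P[...,1]-g[1])<.05)&(P[...,2]>z[0])&(P[...,2]<z[1])
    c,r=cv2.minEnclosingCircle((P[m][:,:2]*1e3).astype(np.float32))
    return np.round(c,1),round(r,1),np.round(P[m].mean(0)*1e3,1)
E
python3 - <<'E'
from h import *
print('overhang',bot.finger_overhang)
for cam in('top','side'):
    im,d=snap(cam); P=cloud(cam,d); print(cam)
    for k,g in GUESS.items(): print(k,cas(cam,im,d,g))
    for k,g in dict(blue=(.56,.26),red=(.588,.12),yel=(.622,-.042)).items(): print(k,*caps(cam,im,d,g))
    # tray: dark, low
    hsv=cv2.cvtColor(im,cv2.COLOR_RGB2HSV)
    m=(abs(P[...,0]-.555)<.16)&(abs(P[...,1]-.032)<.19)&(hsv[...,2]<(140))&(P[...,2]<.03)&(P[...,2]>.001)
    n,l,s,_=cv2.connectedComponentsWithStats(m.astype(np.uint8)); m=l==1+np.argmax(s[1:,4])
    print('tray',m.sum(),cv2.minAreaRect((P[m][:,:2]*1e3).astype(np.float32)))
    big=cv2.cvtColor(im,cv2.COLOR_RGB2BGR)
    if cam=='top':
        o=big.copy(); o[m]=(0,0,255)
        out=np.hstack([cv2.resize(x[140:240,130:310],None,fx=2.2,fy=2.2*2,interpolation=0)[::1] for x in(big,o)])
        cv2.imwrite('pics/m1.png',cv2.resize(out,(790,440)))
    # white outlines
    w=(abs(P[...,0]-.51)<.06)&(abs(P[...,1]-.03)<.15)&(P[...,2]<.03)&(hsv[...,2]>150)&cv2.dilate(m.astype(np.uint8),np.ones((7,7))).astype(bool)
    n,l,s,_=cv2.connectedComponentsWithStats(w.astype(np.uint8),connectivity=8)
    for i in range(1,n):
        if s[i,4]>25: print('outl',s[i,4],cv2.minAreaRect((P[l==i][:,:2]*1e3).astype(np.float32)))
E
```

```text
overhang 0.011
top
pink {'n': 99, 'c': [454.8, 255.6], 'mean': [455.3, 256.5], 'wh': [36.5, 22.8], 'a': 47.4, 'pca': np.float64(43.6), 'z': np.float64(5.3)}
blue {'n': 62, 'c': [381.6, -168.1], 'mean': [471.6, -336.4], 'wh': [32.1, 416.8], 'a': 117.7, 'pca': np.float64(115.2), 'z': np.float64(5.3)}
yellow {'n': 112, 'c': [432.6, 200.1], 'mean': [565.2, 347.2], 'wh': [440.8, 37.5], 'a': 48.0, 'pca': np.float64(49.3), 'z': np.float64(4.5)}
green None
blue [555.5 261.5] 23.4 [555.1 260.8  66.4]
red [585.4 120.7] 23.1 [584.3 120.4  70.2]
yel [618.1 -44.1] 27.5 [616.2 -43.7  77.5]
tray 3582 ((553.3155517578125, 29.266151428222656), (195.95941162109375, 267.19158935546875), 11.41618537902832)
outl 105 ((509.9790344238281, 163.22853088378906), (120.20857238769531, 8.663386344909668), 11.159428596496582)
outl 53 ((539.927001953125, -115.58138275146484), (61.418479919433594, 9.644735336303711), 9.427234649658203)
outl 64 ((490.0700378417969, -69.7431869506836), (13.045366287231445, 47.919071197509766), 11.553986549377441)
outl 62 ((472.77325439453125, 13.737966537475586), (12.910941123962402,
[... 790 characters left out ...]
8.5]
yel [620.8 -38.5] 30.0 [617.4 -33.3  73.9]
tray 3608 ((554.3549194335938, 28.31745147705078), (191.07177734375, 279.1225280761719), 11.326093673706055)
outl 65 ((464.28265380859375, -46.31254577636719), (3.463545322418213, 149.36587524414062), 10.921610832214355)
outl 36 ((489.5005798339844, -68.09127807617188), (8.9259614944458, 44.35688018798828), 11.522490501403809)
outl 43 ((472.5332946777344, 13.360143661499023), (8.493589401245117, 45.11420440673828), 11.6113920211792)
outl 41 ((455.3298645019531, 96.39891052246094), (8.187909126281738, 42.54207992553711), 11.78081226348877)
outl 131 ((510.1754150390625, 162.64208984375), (122.04023742675781, 14.31077766418457), 9.792908668518066)
```

View pics/m1.png

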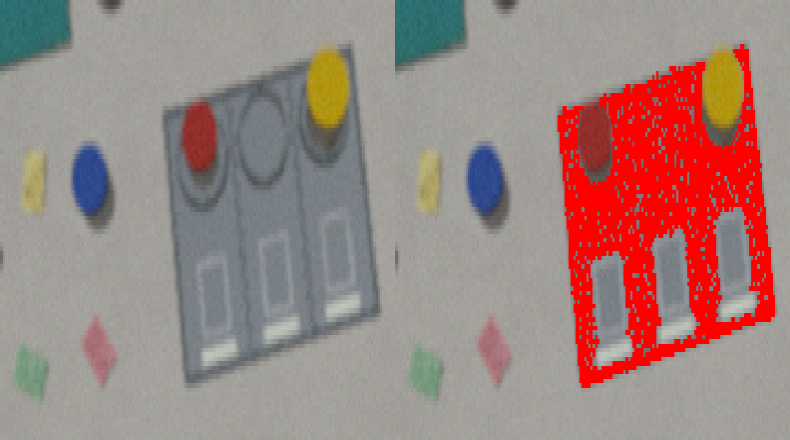

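The crop confirms the tray mask. The tray is at about (0.554, 0.030) with a yaw of 11.4°, which matches both jars in their wells. The cassette masks were polluted by depth holes, so I'll redo them with plane projection and Lab chroma.

```bash
cat >> h.py <<'E'
def cas(cam,im,g,z=.007,r=.032,th=9):
    """upsampled chroma mask near g, rays cut with plane z -> centre mm, size, long-axis angle deg"""
    c=bot.calibration(cam); R=np.array(c['R']); t=np.array(c['t']); h,w=im.shape[:2]
    f=h/2/np.tan(np.radians(c['vertical_fov'])/2); k=4
    big=cv2.resize(im,None,fx=k,fy=k,interpolation=cv2.INTER_CUBIC)
    lab=cv2.cvtColor(big,cv2.COLOR_RGB2LAB).astype(float)
    v,u=np.mgrid[:h*k,:w*k]; u=(u+.5)/k-.5; v=(v+.5)/k-.5
    D=np.stack([(u-c['cx'])/f,(v-c['cy'])/f,np.ones_like(u)],-1)@R; o=-R.T@t
    X=(o+D*((z-o[2])/D[...,2])[...,None])[...,:2]*1e3
    dist=np.hypot(X[...,0]-g[0]*1e3,X[...,1]-g[1]*1e3)
    ring=(dist>r*1e3)&(dist<r*1e3+12); bg=np.median(lab[ring],0)
    ch=np.hypot(*(lab-bg)[...,1:].transpose(2,0,1))
    core=np.percentile(ch[dist<r*1e3],95); m=(dist<r*1e3)&(ch>max(th,core*.45))
    n,l,s,_=cv2.connectedComponentsWithStats(m.astype(np.uint8))
    if n<2: return None
    q=X[l==1+np.argmax(s[1:,4])].astype(np.float32)
    (cc,wh,a)=cv2.minAreaRect(q)
    if wh[0]<wh[1]: a+=90
    w_,v_=np.linalg.eigh(np.cov(q.T)); pa=np.degrees(np.arctan2(v_[1,1],v_[0,1]))%180
    return np.round(cc,1).tolist(),np.round(q.mean(0),1).tolist(),np.round(sorted(wh),1).tolist(),'rect',round(a%180,1),'pca',round(float(pa),1),'core',round(core)
E
python3 - <<'E'
from h import *
for cam in('top','side'):
    im,d=snap(cam)
    for k,g in GUESS.items(): print(cam,k,cas(cam,im,g))
st()
E
```

```text
top pink ([454.8, 255.6], [454.70001220703125, 255.6999969482422], [28.9, 41.1], 'rect', 46.8, 'pca', 45.7, 'core', 23)
top blue ([474.0, -342.5], [473.70001220703125, -342.6000061035156], [28.9, 41.6], 'rect', 39.2, 'pca', 38.7, 'core', 17)
top yellow ([567.2, 349.9], [567.2999877929688, 349.79998779296875], [28.9, 41.4], 'rect', 178.7, 'pca', 0.5, 'core', 30)
top green ([438.1, 345.8], [438.1000061035156, 345.70001220703125], [28.9, 41.1], 'rect', 72.0, 'pca', 72.9, 'core', 20)
side pink ([455.7, 260.0], [455.3999938964844, 260.1000061035156], [30.3, 43.9], 'rect', 47.5, 'pca', 49.2, 'core', 24)
side blue ([473.4, -336.5], [473.1000061035156, -336.70001220703125], [32.9, 43.1], 'rect', 38.7, 'pca', 45.1, 'core', 16)
side yellow ([567.6, 353.7], [567.7999877929688, 353.79998779296875], [31.5, 42.6], 'rect', 177.9, 'pca', 177.6, 'core', 28)
side green ([439.1, 350.5], [439.0, 350.6000061035156], [29.2, 44.0], 'rect', 72.2, 'pca', 73.7, 'core', 19)
1.3 [ 0.1777 -0.6253  0.2424] [ 3.141 -0.     0.277] [0.7 0.5 0.2] 1.001 0.0
```

```bash
python3 -m jog '[[[0.042,0.04,0],[0,0,3.3]],[[0.042,0.04,0],[0,0,3.3]],[[0.042,0.04,0],[0,0,3.3]],[[0.042,0.04,-0.02],[0,0,3.3]],[[0.042,0.04,-0.03],[0,0,3.3]],[[0.042,0.04,-0.04],[0,0,3.3]],[[0.042,0.04,-0.04],[0,0,3.3]],[[0,0,0],[0,0,0]],[[0,0,0],[0,0,0]]]' 0.042 30
```

```text
clock: 2.42
ee_pos: [0.4603, -0.3562, 0.1225]
tool_rot: [-3.141, 0.0, 0.68]
wrist_force: [0.1, -0.8, 0.9]
gripper_width: 0.489
grip_force: 0.0
```

```bash
python3 -m jog '[[[0.014,0.014,-0.03],[0,0,0]],[[0,0,-0.04],[0,0,0]],[[0,0,-0.024],[0,0,0]],[[0,0,-0.01],[0,0,0]],[[0,0,0],[0,0,0]],[[0,0,0],[0,0,0]]]'
python3 - <<'E'
from h import *
st(); im,d=snap('side'); cv2.imwrite('pics/s2.png',cv2.resize(cv2.cvtColor(im[110:190,260:360],4),None,fx=6,fy=6,interpolation=2)); print(bot.finger_overhang)
E
```

```text
clock: 3.18
ee_pos: [0.4751, -0.3431, 0.02]
tool_rot: [3.139, -0.0, 0.679]
wrist_force: [-0.1, -0.0, -0.0]
gripper_width: 0.492
grip_force: 0.0
3.17 [ 0.4751 -0.3431  0.02  ] [ 3.139 -0.     0.679] [-0.1 -0.  -0. ] 0.492 0.0
0.011
```

View pics/s2.png

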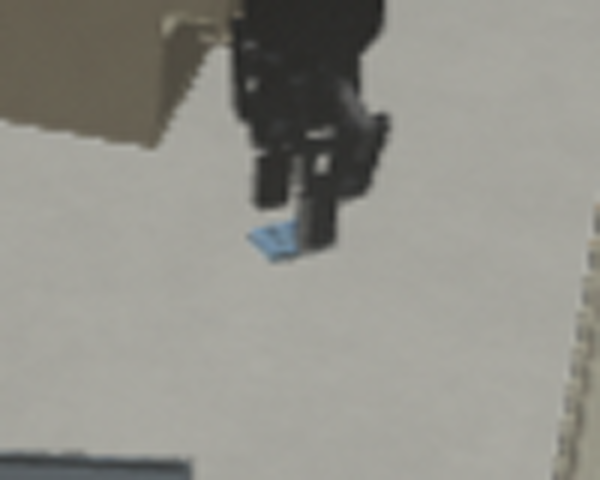

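The fingers straddle the blue cassette at crop (275,240) and are still above the desk. I'll lower the tool gently and watch the force.

```bash
python3 -m jog '[[[0,0,-0.004],[0,0,0]],[[0,0,-0.003],[0,0,0]],[[0,0,0],[0,0,0]]]';python3 -m jog '[[[0,0,-0.002],[0,0,0]],[[0,0,0],[0,0,0]]]'
```

```text
clock: 3.6
ee_pos: [0.4742, -0.3418, 0.0114]
tool_rot: [-3.141, 0.0, 0.68]
wrist_force: [0.3, -0.4, 0.5]
gripper_width: 0.489
grip_force: 0.0
clock: 3.85
ee_pos: [0.4744, -0.3419, 0.0095]
tool_rot: [-3.142, -0.0, 0.68]
wrist_force: [-0.3, -0.1, -0.1]
gripper_width: 0.489
grip_force: 0.0
```

```bash
python3 -m jog '[[[0,0,0],[0,0,0]],[[0,0,0],[0,0,0]],[[0,0,0],[0,0,0]],[[0,0,0],[0,0,0]],[[0,0,0],[0,0,0]],[[0,0,0],[0,0,0]]]' 0.0 30
```

```text
clock: 4.6
ee_pos: [0.4754, -0.3424, 0.011]
tool_rot: [3.14, -0.0, 0.68]
wrist_force: [-1.0, 1.2, 8.2]
gripper_width: 0.316
grip_force: 33.6
```

```bash
python3 -m jog '[[[0,0,0.02],[0,0,0]],[[0,0,0.04],[0,0,0]],[[0.004,0.03,0.04],[0,0,-3.4]],[[0.005,0.05,0],[0,0,-3.5]],[[0.005,0.05,0],[0,0,-3.5]],[[0.005,0.05,0],[0,0,-3.5]],[[0.005,0.05,0],[0,0,-3.5]],[[0.005,0.05,0],[0,0,-3.5]],[[0.005,0.05,0],[0,0,-3.5]],[[0.003,0.033,0],[0,0,-3.2]],[[0,0,0],[0,0,0]],[[0,0,0],[0,0,0]]]'
python3 - <<'E'
from h import *
st(); im,d=snap('side'); cv2.imwrite('pics/s3.png',cv2.resize(cv2.cvtColor(im[110:290,190:350],4),None,fx=3,fy=3,interpolation=2))
E
```

```text
clock: 6.1
ee_pos: [0.5114, 0.0203, 0.1101]
tool_rot: [3.141, -0.0, 0.199]
wrist_force: [0.1, -0.5, -0.6]
gripper_width: 0.312
grip_force: 29.8
6.1 [0.5114 0.0203 0.1101] [ 3.141 -0.     0.199] [ 0.1 -0.5 -0.6] 0.312 29.8
```

View pics/s3.png

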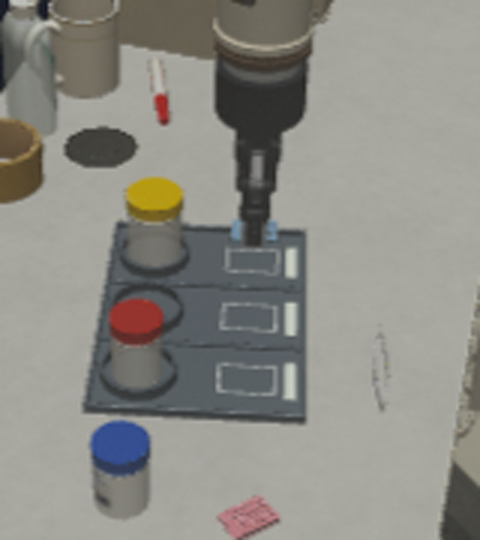

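The blue cassette is held (crop 255,230) and lined up above the middle lane. I'll lower and release it.

```bash
python3 -m jog '[[[0.0005,0.001,-0.05],[0,0,0]],[[0,0,-0.03],[0,0,0]],[[0,0,-0.01],[0,0,0]],[[0,0,-0.004],[0,0,0]],[[0,0,0],[0,0,0]],[[0,0,0],[0,0,0]]]'; python3 -m jog '[[[0,0,0],[0,0,0]],[[0,0,0],[0,0,0]],[[0,0,0],[0,0,0]],[[0,0,0.01],[0,0,0]],[[0,0,0.04],[0,0,0]],[[0,0,0.05],[0,0,0]],[[0,0,0],[0,0,0]]]' 0.044
```

```text
clock: 6.9
ee_pos: [0.5128, 0.0219, 0.0167]
tool_rot: [3.141, -0.002, 0.198]
wrist_force: [0.4, -0.4, -1.2]
gripper_width: 0.314
grip_force: 29.8
clock: 7.78
ee_pos: [0.5151, 0.0224, 0.1199]
tool_rot: [3.14, -0.008, 0.198]
wrist_force: [0.6, 0.1, -0.4]
gripper_width: 0.515
grip_force: 0.0
```

```bash
python3 -m jog '[[[-0.01,0.03,0],[0,0,5]],[[-0.01,0.04,0],[0,0,6]],[[-0.01,0.045,0],[0,0,6]],[[-0.01,0.045,0],[0,0,6]],[[-0.01,0.045,0],[0,0,6]],[[-0.01,0.029,-0.02],[0,0,6.2]],[[0,0,-0.05],[0,0,0]],[[0,0,-0.02],[0,0,0]],[[0,0,0],[0,0,0]],[[0,0,0],[0,0,0]]]'
python3 - <<'E'
from h import *
im,d=snap('top');print('blue',cas('top',im,(.512,.0215),.011,r=.024)); print('pink',cas('top',im,(.455,.2565)))
E
```

```text
clock: 9.02
ee_pos: [0.4525, 0.2564, 0.0266]
tool_rot: [3.141, -0.001, 0.812]
wrist_force: [1.2, -0.3, 0.6]
gripper_width: 0.513
grip_force: 0.0
blue ([510.5, 22.2], [510.6000061035156, 21.600000381469727], [25.5, 37.0], 'rect', 11.9, 'pca', 6.8, 'core', 12)
pink None
```

```bash
python3 -m jog '[[[0.0025,0,-0.009],[0,0,0]],[[0,0,-0.006],[0,0,0]],[[0,0,0],[0,0,0]],[[0,0,0],[0,0,0]]]'; python3 -m jog '[[[0,0,0],[0,0,0]],[[0,0,0],[0,0,0]],[[0,0,0],[0,0,0]],[[0,0,0],[0,0,0]],[[0,0,0],[0,0,0]],[[0,0,0],[0,0,0]]]' 0.0 30
```

```text
clock: 9.57
ee_pos: [0.4543, 0.256, 0.0106]
tool_rot: [-3.141, 0.0, 0.813]
wrist_force: [0.0, 0.4, -0.9]
gripper_width: 0.515
grip_force: 0.0
clock: 10.32
ee_pos: [0.4546, 0.2563, 0.011]
tool_rot: [3.141, -0.001, 0.813]
wrist_force: [-0.6, -0.7, 4.9]
gripper_width: 0.314
grip_force: 32.8
```

```bash
python3 -m jog '[[[0,0,0.02],[0,0,0]],[[0,0,0.05],[0,0,0]],[[0.005,-0.0225,0.03],[0,0,-5.2]],[[0.009,-0.03,0],[0,0,-7.5]],[[0.009,-0.04,0],[0,0,-7.5]],[[0.009,-0.04,0],[0,0,-7.5]],[[0.009,-0.02,0],[0,0,-7.5]],[[0,0,-0.03],[0,0,0]],[[0,0,-0.03],[0,0,0]],[[0,0,0],[0,0,0]],[[0,0,0],[0,0,0]]]'
```

```text
clock: 11.7
ee_pos: [0.4959, 0.104, 0.0518]
tool_rot: [-3.141, -0.001, 0.199]
wrist_force: [-0.0, -0.0, -0.2]
gripper_width: 0.319
grip_force: 29.7
```

```bash
python3 -m jog '[[[0,0,-0.026],[0,0,0]],[[0,0,-0.007],[0,0,0]],[[0,0,-0.0025],[0,0,0]],[[0,0,0],[0,0,0]],[[0,0,0],[0,0,0]]]'; python3 -m jog '[[[0,0,0],[0,0,0]],[[0,0,0],[0,0,0]],[[0,0,0],[0,0,0]],[[0,0,0.01],[0,0,0]],[[0,0,0.04],[0,0,0]],[[0,0,0.05],[0,0,0]],[[0,0,0],[0,0,0]]]' 0.044
```

```text
clock: 12.32
ee_pos: [0.4959, 0.1037, 0.0158]
tool_rot: [3.142, -0.001, 0.198]
wrist_force: [1.1, 0.3, 0.2]
gripper_width: 0.314
grip_force: 29.7
clock: 13.2
ee_pos: [0.4984, 0.1044, 0.1193]
tool_rot: [3.141, -0.008, 0.198]
wrist_force: [-1.2, 0.6, -0.2]
gripper_width: 0.515
grip_force: 0.0
```

```bash
python3 -m jog '[[[0.01,0.03,0],[0,0,-2]],[[0.012,0.045,0],[0,0,-2]],[[0.012,0.045,0],[0,0,-2]],[[0.012,0.045,0],[0,0,-2]],[[0.012,0.045,0],[0,0,-2]],[[0.012,0.036,0],[0,0,-1.6]],[[0,0,-0.03],[0,0,0]],[[0,0,-0.05],[0,0,0]],[[0,0,-0.012],[0,0,0]],[[0,0,0],[0,0,0]],[[0,0,0],[0,0,0]]]'
```

```text
clock: 14.58
ee_pos: [0.5666, 0.3504, 0.0251]
tool_rot: [-3.14, -0.002, -0.004]
wrist_force: [0.8, -0.6, -0.3]
gripper_width: 0.513
grip_force: 0.0
```

Run:
```python
from h import *
im,d=snap('top');print('pink',cas('top',im,(.4955,.104),.011,r=.024)); snap('side','s4.png')
```

```text
pink None
```

View pics/s4.png

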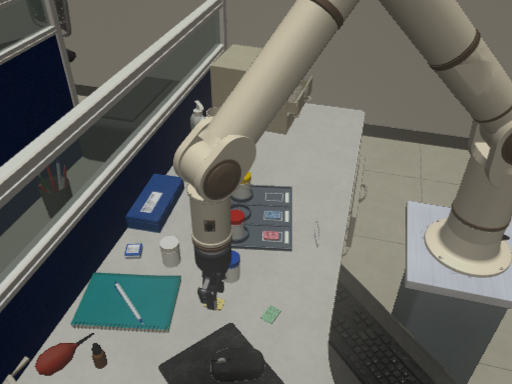

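Pink (272,237) and blue (273,216) sit neatly on their outlines. The gripper is over the yellow cassette at (215,303), so I'll go down and grip.

```bash
python3 -m jog '[[[0.001,0,-0.008],[0,0,0]],[[0,0,-0.006],[0,0,0]],[[0,0,0],[0,0,0]],[[0,0,0],[0,0,0]]]'; python3 -m jog '[[[0,0,0],[0,0,0]],[[0,0,0],[0,0,0]],[[0,0,0],[0,0,0]],[[0,0,0],[0,0,0]],[[0,0,0],[0,0,0]],[[0,0,0],[0,0,0]]]' 0.0 30
```

```text
clock: 15.18
ee_pos: [0.5666, 0.3494, 0.0091]
tool_rot: [3.142, -0.0, -0.004]
wrist_force: [0.8, -0.3, 1.6]
gripper_width: 0.515
grip_force: 1.1
clock: 15.92
ee_pos: [0.5676, 0.3503, 0.011]
tool_rot: [-3.14, -0.003, -0.004]
wrist_force: [-1.3, -1.1, 11.0]
gripper_width: 0.312
grip_force: 34.4
```

```bash
python3 -m jog '[[[0,0,0.02],[0,0,0]],[[0,0,0.05],[0,0,0]],[[0,0,0.05],[0,0,0]],[[-0.003,-0.03,0],[0,0,0.8]],[[-0.004,-0.045,0],[0,0,1.2]],[[-0.004,-0.05,0],[0,0,1.2]],[[-0.004,-0.05,0],[0,0,1.2]],[[-0.004,-0.05,0],[0,0,1.2]],[[-0.004,-0.05,0],[0,0,1.2]],[[-0.004,-0.05,0],[0,0,1.2]],[[-0.004,-0.05,0],[0,0,1.2]],[[-0.004,-0.036,0],[0,0,1.2]],[[-0.004,0,-0.03],[0,0,1.2]],[[0,0,-0.04],[0,0,0]],[[0,0,-0.01],[0,0,0]],[[0,0,0],[0,0,0]],[[0,0,0],[0,0,0]]]'
```

```text
clock: 18.05
ee_pos: [0.5286, -0.0612, 0.0505]
tool_rot: [3.141, -0.002, 0.199]
wrist_force: [0.7, 0.2, 0.3]
gripper_width: 0.312
grip_force: 29.7
```

```bash
python3 -m jog '[[[0,0,-0.025],[0,0,0]],[[0,0,-0.007],[0,0,0]],[[0,0,-0.0025],[0,0,0]],[[0,0,0],[0,0,0]],[[0,0,0],[0,0,0]]]'; python3 -m jog '[[[0,0,0],[0,0,0]],[[0,0,0],[0,0,0]],[[0,0,0],[0,0,0]],[[0,0,0.01],[0,0,0]],[[0,0,0.04],[0,0,0]],[[0,0,0.05],[0,0,0]],[[0,0,0],[0,0,0]]]' 0.044
```

```text
clock: 18.68
ee_pos: [0.5279, -0.0615, 0.0153]
tool_rot: [3.141, -0.001, 0.198]
wrist_force: [-0.1, 0.2, 0.5]
gripper_width: 0.316
grip_force: 29.7
clock: 19.55
ee_pos: [0.5307, -0.0616, 0.1191]
tool_rot: [3.139, -0.008, 0.198]
wrist_force: [0.4, 0.5, -0.5]
gripper_width: 0.515
grip_force: 0.0
```

```bash
python3 -m jog '[[[-0.01,0.03,0],[0,0,5]],[[-0.01,0.04,0],[0,0,6]],[[-0.01,0.045,0],[0,0,7]],[[-0.01,0.045,0],[0,0,7]],[[-0.01,0.045,0],[0,0,7]],[[-0.01,0.045,0],[0,0,7]],[[-0.01,0.045,0],[0,0,7]],[[-0.01,0.045,0],[0,0,7]],[[-0.01,0.045,0],[0,0,5]],[[-0.001,0.023,0],[0,0,3.2]],[[0,0,-0.04],[0,0,0]],[[0,0,-0.04],[0,0,0]],[[0,0,-0.012],[0,0,0]],[[0,0,0],[0,0,0]],[[0,0,0],[0,0,0]]]'
python3 - <<'E'
from h import *
im,d=snap('top','t5.png')
for k,g in dict(yellow=(.5285,-.061),blue=(.512,.0215),pink=(.4955,.104)).items(): print(k,cas('top',im,g,.011,r=.024))
print(cas('top',im,(.4385,.347)))
E
```

```text
clock: 21.42
ee_pos: [0.4372, 0.3472, 0.024]
tool_rot: [3.14, -0.002, 1.266]
wrist_force: [-0.4, 0.1, -0.5]
gripper_width: 0.513
grip_force: 0.0
yellow ([528.4, -60.6], [530.2999877929688, -61.70000076293945], [29.2, 42.3], 'rect', 11.4, 'pca', 23.0, 'core', 32)
blue None
pink None
None
```

Yellow is placed at (528, -61), right on target. Next I'll grip green.

```bash
python3 -m jog '[[[0.001,0,-0.008],[0,0,0]],[[0,0,-0.0045],[0,0,0]],[[0,0,0],[0,0,0]],[[0,0,0],[0,0,0]]]'; python3 -m jog '[[[0,0,0],[0,0,0]],[[0,0,0],[0,0,0]],[[0,0,0],[0,0,0]],[[0,0,0],[0,0,0]],[[0,0,0],[0,0,0]],[[0,0,0],[0,0,0]]]' 0.0 30
```

```text
clock: 21.98
ee_pos: [0.4373, 0.3465, 0.0101]
tool_rot: [-3.142, -0.0, 1.267]
wrist_force: [-0.4, 0.3, 1.2]
gripper_width: 0.516
grip_force: 0.0
clock: 22.72
ee_pos: [0.4378, 0.3472, 0.011]
tool_rot: [3.141, -0.001, 1.267]
wrist_force: [-0.7, -0.2, 5.9]
gripper_width: 0.318
grip_force: 32.6
```

```bash
python3 -m jog '[[[0,0,0.02],[0,0,0]],[[0,0,0.05],[0,0,0]],[[0.005,-0.03,0.04],[0,0,-5]],[[0.01,-0.04,0],[0,0,-6]],[[0.01,-0.045,0],[0,0,-7]],[[0.01,-0.045,0],[0,0,-7]],[[0.01,-0.045,0],[0,0,-7]],[[0.01,-0.045,0],[0,0,-7]],[[0.01,-0.045,0],[0,0,-7]],[[0.01,-0.045,0],[0,0,-7]],[[0.01,-0.045,0],[0,0,-5]],[[0.0055,-0.023,0],[0,0,-3.2]],[[0,0,-0.03],[0,0,0]],[[0,0,-0.04],[0,0,0]],[[0,0,0],[0,0,0]],[[0,0,0],[0,0,0]]]'
```

```text
clock: 24.72
ee_pos: [0.5286, -0.0604, 0.0513]
tool_rot: [-3.141, -0.001, 0.2]
wrist_force: [0.1, 0.4, 0.5]
gripper_width: 0.311
grip_force: 29.7
```

```bash
python3 -m jog '[[[0,-0.0008,-0.018],[0,0,0]],[[0,0,-0.008],[0,0,0]],[[0,0,-0.0025],[0,0,0]],[[0,0,0],[0,0,0]],[[0,0,0],[0,0,0]]]'; python3 -m jog '[[[0,0,0],[0,0,0]],[[0,0,0],[0,0,0]],[[0,0,0],[0,0,0]],[[0,0,0.01],[0,0,0]],[[0,0,0.04],[0,0,0]],[[0,0,0.05],[0,0,0]],[[0,0,0.03],[0,0,0]],[[0,0,0],[0,0,0]]]' 0.044
```

```text
clock: 25.35
ee_pos: [0.528, -0.0623, 0.0217]
tool_rot: [3.142, -0.0, 0.198]
wrist_force: [-1.0, 0.1, 0.2]
gripper_width: 0.313
grip_force: 29.7
clock: 26.35
ee_pos: [0.53, -0.0625, 0.155]
tool_rot: [3.139, -0.006, 0.198]
wrist_force: [-0.4, 0.3, 0.1]
gripper_width: 0.517
grip_force: 0.0
```

Run:
```python
from h import *
print(np.round(bot.state()['q'],2)); im,d=snap('top'); print(caps('top',im,d,(.557,.262)))
for k,g in dict(green=(.5285,-.061),blue=(.512,.0215),pink=(.4955,.104)).items(): print(k,cas('top',im,g,.018 if k=='green' else .011,r=.024))
```

```text
[ 0.53  0.43 -0.57  1.92  0.3   0.87 -1.56]
(array([555.8, 261.8]), 23.3, array([555. , 260.8,  66.2]))
green ([528.7, -60.9], [527.7000122070312, -61.599998474121094], [30.5, 45.7], 'rect', 11.8, 'pca', 6.0, 'core', 23)
blue ([510.4, 21.5], [510.29998779296875, 21.399999618530273], [27.1, 37.2], 'rect', 11.8, 'pca', 7.3, 'core', 12)
pink ([495.8, 103.7], [495.79998779296875, 103.69999694824219], [28.4, 41.3], 'rect', 10.2, 'pca', 10.7, 'core', 27)
```

```bash
python3 -m jog '[[[0,0.015,0],[0,0,-7]],[[0.003,0.03,0],[0,0,-9]],[[0.003,0.035,0],[0,0,-9]],[[0.003,0.035,0],[0,0,-9]],[[0.003,0.035,0],[0,0,-9]],[[0.003,0.035,0],[0,0,-9]],[[0.003,0.035,0],[0,0,-9]],[[0.003,0.035,0],[0,0,-9]],[[0.003,0.035,0],[0,0,-9]],[[0.003,0.034,0],[0,0,-9]],[[0,0,0],[0,0,-2]],[[0,0,0],[0,0,0]],[[0,0,0],[0,0,0]]]' 0.08
```

```text
clock: 28.02
ee_pos: [0.5382, 0.195, 0.1332]
tool_rot: [3.096, 0.028, -1.116]
wrist_force: [1.0, -0.0, 0.1]
gripper_width: 0.939
grip_force: 0.0
```

```bash
cat >> h.py <<'E'
from scipy.spatial.transform import Rotation as Ro
def need(p,yaw):
    s=bot.state(); st(); A=Ro.from_euler('xyz',s['tool_rot']); B=Ro.from_euler('xyz',[np.pi,0,np.radians(yaw)])
    print('need',np.round(np.array(p)-s['ee_pos'],4),np.round((B*A.inv()).as_rotvec(degrees=True),1),'q',np.round(s['q'],2))
E
python3 -m jog '[[[0,0,0.02],[0,0,0]],[[0,0,0],[0,0,0]]]'; python3 -c "
from h import *
need((.557,.262,.15),-78.6)"
```

```text
clock: 28.28
ee_pos: [0.5399, 0.1947, 0.155]
tool_rot: [3.1, 0.029, -1.118]
wrist_force: [0.9, 0.5, 0.3]
gripper_width: 0.935
grip_force: 0.0
28.27 [0.5399 0.1947 0.155 ] [ 3.1    0.029 -1.118] [0.9 0.5 0.3] 0.935 0.0
need [ 0.0171  0.0673 -0.005 ] [ -0.8  -2.8 -14.6] q [-1.04  0.63  0.91  1.82 -0.6   1.04 -2.57]
```

```bash
python3 -m jog '[[[0,0,0],[-0.8,-2.8,8]],[[0,0,0],[0,0,10]],[[0,0,0],[0,0,10]],[[0,0,0],[0,0,10]],[[0,0,0],[0,0,10]],[[0,0,0],[0,0,10]],[[0,0,0],[0,0,10]],[[0,0,0],[0,0,10]],[[0,0,0],[0,0,10]],[[0,0,0],[0,0,10]],[[0,0,0],[0,0,10]],[[0,0,0],[0,0,10]],[[0,0,0],[0,0,10]],[[0,0,0],[0,0,10]],[[0,0,0],[0,0,10]],[[0,0,0],[0,0,10]],[[0,0,0],[0,0,0]]]'; python3 -c "
from h import *
need((.557,.262,.15),101.4)"
```

```text
clock: 30.4
ee_pos: [0.5388, 0.1951, 0.1538]
tool_rot: [3.132, -0.009, 1.639]
wrist_force: [1.2, 0.7, -0.2]
gripper_width: 0.938
grip_force: 0.0
30.4 [0.5388 0.1951 0.1538] [ 3.132 -0.009  1.639] [ 1.2  0.7 -0.2] 0.938 0.0
need [ 0.0182  0.0669 -0.0038] [-0.6  0.5  7.5] q [-0.61  0.44  0.27  1.86 -0.16  0.86 -0.19]
```

```bash
python3 -m jog '[[[0.01,0.034,0],[-0.3,0.2,4]],[[0.008,0.033,0],[-0.3,0.3,3.5]],[[0,0,-0.02],[0,0,0]],[[0,0,0],[0,0,0]],[[0,0,0],[0,0,0]]]'
python3 - <<'E'
from h import *
need((.557,.262,.031),101.4)
im,d=snap('side'); cv2.imwrite('pics/s6.png',cv2.resize(cv2.cvtColor(im[170:340,150:320],4),None,fx=3,fy=3,interpolation=2))
E
```

```text
clock: 31.02
ee_pos: [0.5566, 0.2612, 0.1336]
tool_rot: [-3.14, 0.002, 1.77]
wrist_force: [-0.4, -0.0, 0.3]
gripper_width: 0.937
grip_force: 0.0
31.02 [0.5566 0.2612 0.1336] [-3.14e+00  2.00e-03  1.77e+00] [-0.4 -0.   0.3] 0.937 0.0
need [ 0.0004  0.0008 -0.1026] [ 0.1 -0.1 -0. ] q [-0.65  0.53  0.23  1.75 -0.15  0.88 -0.16]
```

View pics/s6.png

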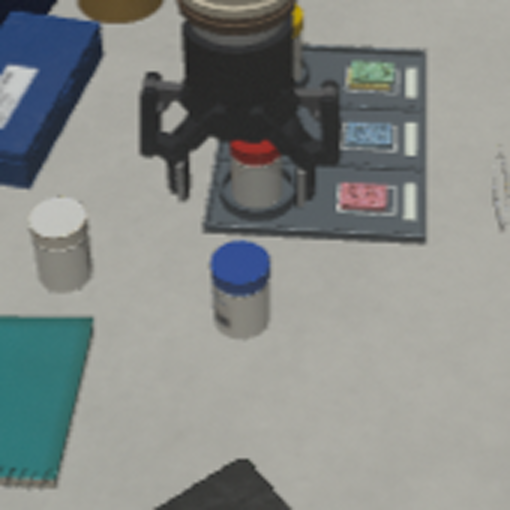

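Pink, blue and the green-on-yellow stack all sit on their outlines. The gripper is centred over the blue jar (crop 240,285), so I'll descend and grip.

```bash
python3 -m jog '[[[0,0.001,-0.03],[0,0,0]],[[0,0,-0.03],[0,0,0]],[[0,0,-0.03],[0,0,0]],[[0,0,-0.0125],[0,0,0]],[[0,0,0],[0,0,0]]]'; python3 -m jog '[[[0,0,0],[0,0,0]],[[0,0,0],[0,0,0]],[[0,0,0],[0,0,0]],[[0,0,0],[0,0,0]],[[0,0,0],[0,0,0]],[[0,0,0],[0,0,0]],[[0,0,0],[0,0,0]]]' 0.0 40
```

```text
clock: 31.7
ee_pos: [0.5565, 0.2634, 0.0312]
tool_rot: [-3.14, 0.001, 1.772]
wrist_force: [0.8, -0.5, -0.5]
gripper_width: 0.935
grip_force: 0.0
clock: 32.58
ee_pos: [0.5579, 0.2646, 0.0329]
tool_rot: [3.14, 0.0, 1.773]
wrist_force: [0.0, -0.2, 6.2]
gripper_width: 0.519
grip_force: 40.0
```

```bash
python3 -m jog '[[[0,0,0.02],[0,0,0]],[[0,0,0.04],[0,0,0]],[[0,0,0.05],[0,0,0]],[[0.005,-0.02,0],[0,0,0]],[[0.007,-0.033,0],[0,0,0]],[[0.007,-0.035,0],[0,0,0]],[[0.007,-0.035,0],[0,0,0]],[[0.007,-0.035,0],[0,0,0]],[[0.007,-0.035,0],[0,0,0]],[[0.007,-0.03,0],[0,0,0]],[[0,0,0],[0,0,0]],[[0,0,0],[0,0,0]]]'
python3 - <<'E'
from h import *
need((.604,.040,.036),101.4)
for c in ('top','side'):
  snap(c); print([(np.round(r['point'],3).tolist(),round(r['score'],2)) for r in bot.mark_of(c,'jar_blue_mid')[:2]])
im,d=snap('side'); cv2.imwrite('pics/s7.png',cv2.resize(cv2.cvtColor(im[110:290,170:330],4),None,fx=3,fy=3,interpolation=2))
E
```

```text
clock: 34.08
ee_pos: [0.603, 0.0415, 0.1411]
tool_rot: [-3.14, 0.0, 1.773]
wrist_force: [-0.1, 0.7, 0.1]
gripper_width: 0.524
grip_force: 41.0
34.08 [0.603  0.0415 0.1411] [-3.14   0.     1.773] [-0.1  0.7  0.1] 0.524 41.0
need [ 0.001  -0.0015 -0.1051] [ 0.  -0.1 -0.2] q [-0.32  0.51  0.27  1.77 -0.17  0.88  0.23]
[([0.619, -0.044, 0.044], 0.71)]
[([0.603, 0.037, 0.146], 0.65)]
```

View pics/s7.png

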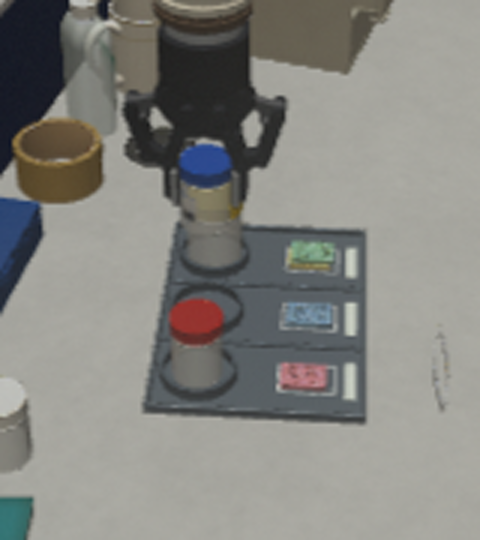

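The blue jar hangs upright (crop 207,190) above the middle well. I'll lower it in.

```bash
python3 -m jog '[[[0.001,-0.001,-0.03],[0,0,0]],[[0,0,-0.03],[0,0,0]],[[0,0,-0.025],[0,0,0]],[[0,0,-0.01],[0,0,0]],[[0,0,-0.005],[0,0,0]],[[0,0,0],[0,0,0]],[[0,0,0],[0,0,0]]]'; python3 -m jog '[[[0,0,-0.002],[0,0,0]],[[0,0,-0.001],[0,0,0]],[[0,0,0],[0,0,0]]]'
```

```text
clock: 35.2
ee_pos: [0.6054, 0.0401, 0.0423]
tool_rot: [3.141, 0.001, 1.773]
wrist_force: [-0.6, -0.5, -1.5]
gripper_width: 0.523
grip_force: 41.0
clock: 35.58
ee_pos: [0.6046, 0.04, 0.0384]
tool_rot: [-3.141, 0.001, 1.773]
wrist_force: [-0.2, -0.6, -1.5]
gripper_width: 0.527
grip_force: 41.0
```

```bash
python3 -m jog '[[[0,0,-0.001],[0,0,0]],[[0,0,0],[0,0,0]],[[0,0,0],[0,0,0]]]'; python3 -m jog '[[[0,0,0],[0,0,0]],[[0,0,0],[0,0,0]],[[0,0,0],[0,0,0]],[[0,0,0],[0,0,0]],[[0,0,0.02],[0,0,0]],[[0,0,0.05],[0,0,0]],[[0,0,0.05],[0,0,0]],[[-0.03,0,0.05],[0,0,0]],[[-0.06,0,0.01],[0,0,0]],[[-0.06,-0.01,0],[0,0,0]],[[-0.06,-0.01,0],[0,0,0]],[[-0.06,-0.01,0],[0,0,0]],[[0,0,0],[0,0,0]]]' 0.075
python3 - <<'E'
from h import *
im,d=snap('top')
R=np.array([[np.cos(.199),np.sin(.199)],[-np.sin(.199),np.cos(.199)]])
for k,g in dict(green=(.5285,-.061),blue=(.512,.0215),pink=(.4955,.104)).items():
    r=cas('top',im,g,.018 if k=='green' else .011,r=.024); print(k,r, r and R@(np.array(r[0])-[554,30]))
for k,g in dict(b=(.605,.04),r=(.588,.121),y=(.621,-.043)).items():
    c=caps('top',im,d,g); print(k,*c,R@(c[0]-[554,30]))
im,d=snap('side'); cv2.imwrite('pics/s8.png',cv2.resize(cv2.cvtColor(im[110:290,170:330],4),None,fx=3,fy=3,interpolation=2))
E
```

```text
clock: 35.95
ee_pos: [0.6046, 0.04, 0.0373]
tool_rot: [-3.141, 0.001, 1.773]
wrist_force: [-0.4, -0.3, -0.5]
gripper_width: 0.525
grip_force: 41.0
clock: 37.58
ee_pos: [0.3297, 0.0094, 0.2174]
tool_rot: [-3.139, -0.001, 1.773]
wrist_force: [1.5, 0.2, 1.2]
gripper_width: 0.879
grip_force: 0.0
green ([527.8, -61.3], [527.5999755859375, -61.099998474121094], [30.6, 43.1], 'rect', 12.4, 'pca', 12.6, 'core', 23) [-43.7319574 -84.3187162]
blue ([511.0, 21.6], [510.6000061035156, 21.799999237060547], [25.7, 37.5], 'rect', 11.0, 'pca', 8.8, 'core', 11) [-43.81197354   0.26641014]
pink ([496.1, 103.9], [495.79998779296875, 103.69999694824219], [28.7, 41.4], 'rect', 11.4, 'pca', 10.7, 'core', 27) [-42.14810014  83.88776821]
b [603.3  37.4] 23.5 [601.5  38.1  70.4] [49.78995235 -2.49211663]
r [585.5 121.2] 23.5 [584.4 120.5  69.8] [48.9075917  83.17293715]
y [618.1 -43.8] 27.4 [616.3 -43.8  77.9] [ 48.24551055 -85.01541455]
```

View pics/s8.png

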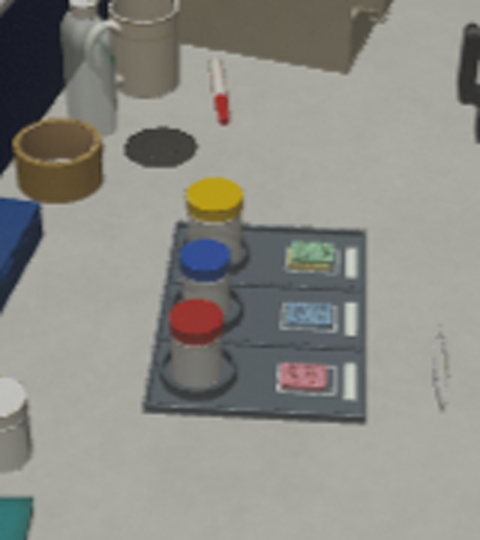

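All three jars stand upright in their wells: blue is at crop (205,265), between red and yellow. The cassettes are square on their outlines, with green on yellow at (312,255). The gripper is clear, so I'll hand in.

```bash
python3 -c "
from h import *
print(bot.sign_off())"
```

```text
the job is handed in; nothing more can be done
None
```

I handed the job in at about 38 s of the 112 s. The last pictures show the blue-capped jar in the middle well, each cassette square on its outline and green stacked on yellow, all within tolerance; sign-off returned no verdict.

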